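# Hang the sampling cup on the weigh bar

### The job

Get the sampling cup onto the hanging scale: take the S-hook from its holder, hook its upper curl over the steel bar and seat it down in the bar's narrow groove, then hang the long-handled cup by its stirrup from the hook's lower curl and let go so that it hangs still and free. The bar belongs to a delicate scale, so never bear on it hard (stay well under 20 N), and leave the other things on the bench where they are.

Things in the scene. Friction and masses are not known exactly. Their poses are not given: they have to be found in the camera images.
- stand: Weigh stand, fixed: grey base plate 130 x 220 x 12 mm, two aluminium posts 16 mm wide, 172 mm apart between centres, 260 mm high, and a round steel bar between them. Origin under the middle of the base plate; x points to the far side, away from the loading side (facing the robot), y along the bar, z up. Hook or gripper must not press on it with 20 N or more.
- bar_mid (a point): Point on the bar's axis midway between the posts, 245 mm up; axes as the stand's. The fixed bar is 16 mm thick but for one groove, 10 mm thick and 25 mm wide with short sloped ends. The bar was clamped by hand: the groove's middle lies anywhere within 20 mm of this point along y; find it by sliding the hook along the bar, or by looking. In it the hook sits 3 mm lower.
- hook: Loose S-hook, 0.1 kg, of steel strip 3 mm thick, 20 mm wide, 126 mm tall; stands upright in a 20 mm deep recess of an off-white block (70 x 60 x 30 mm). Origin under its middle, z up the hook, y across the strip. In the x-z plane: upper curl's tip at +x, lower curl's tip at -x; between them the strip slants from x = -13.5, z = 70 to x = +13.5, z = 30. Hang it with its x along the stand's x.
- hook_grip (a point): Middle of the upper curl, 116 mm above the hook's origin; axes as the hook's. Grip it here from above across its outer faces, 30 mm apart along x. The leg at -x is straight from z = 70 to 126 mm; the tip at +x hangs from the crown down to z = 105 mm. The bar enters the curl from +x, below the tip.
- hook_crown (a point): Middle of the under face of the hook's crown, 123 mm above its origin; axes as the hook's. The inner gap of the curl is 24 mm along x. Hung, it is 5 mm above the bar's axis in the groove, 8 mm elsewhere; the hook may swing about the bar.
- hook_trough (a point): Middle of the upper face of the lower curl's floor, 3 mm above the hook's origin, where the stirrup comes to rest; axes as the hook's. The inner gap is 24 mm along x; the free tip at -x reaches 19 mm above this floor, and the stirrup enters over it from -x, under the slant.
- cup: Loose steel sampling cup, about 0.2 kg, 56 mm across, 45 mm high, with a level black handle, 12 x 12 mm, reaching from 27 to 105 mm off the cup's axis towards its -x, and a fixed wire stirrup over the mouth. Origin under its middle, z up. Hung, the handle is to point to the stand's -x side and the cup is about level.
- cup_grip (a point): Middle of the handle's grip, 88 mm from the cup's axis and 38 mm above its underside; axes as the cup's. Grip it from above across y (12 mm).
- cup_stirrup (a point): Middle of the stirrup's straight top wire, 6 mm thick, along the cup's y, 80 mm above its underside and 11.5 mm from its axis on the handle's side, above the centre of mass; 45 mm are free between its legs. Axes as the cup's.
Things that resemble listed ones, but are neither listed nor needed, are in the scene too. What is shaped like the hook but blue or orange is not meant.

How it is judged:
By the outcome, as a careful person would: the job done as asked, in the order asked, and still so for the second after the job is handed in, with the robot touching nothing.
It also fails if it takes over 72 s, if anything falls off the work surface, if the arm or the gripper's body presses on something with over 40 N, if the wrist force passes 120 N, or if a joint passes its speed limit or range.

### The arm

A 6-joint arm with a two-finger parallel gripper is mounted at the origin on the work surface. World frame = base frame: x ahead of the robot, y to its left, z up, the work surface at z = 0. Lengths are in m, angles in degrees, forces in N, time in s.
With the tool pointing down it reaches from about 0.4 to 0.825 m from the base axis. Payload 7 kg.
Tool frame: the origin (TCP) lies at the very end of the fingers, on their centre line; the grasp point (between the pads) lies 19 mm behind it (ctrl.pinch_z is the distance from the TCP to the grasp point, in m); z points along the fingers, x is the direction in which the jaws open and shut, and the axes are right-handed (so a half turn about z gives the same grasp; the last joint's range is limited). The gripper opens to 88 mm and grips with 3 to 60 N. Pads are 19 mm wide; open, the fingers measure 130 mm over their backs; the gripper's body (78 mm by 193 mm) begins 47 mm behind the grasp point.
Start: joints at [83.944, 20.546, 0.682, 0, -70.136, -16.507], TCP at [0.259, 0.623, 0.189] pointing down, gripper open.
Joint ranges: [-176.03, 176.03], [-82.01, 121.73], [-58.28, 71.71], [-173.87, 95.51], [-174.79, -0.11], [-173.66, 173.66]. Speed limits (degrees/s): [136.94, 136.94, 172.46, 180, 180, 180].

### API

Orientations are given as [roll, pitch, yaw] about the fixed x, y, z axes, in that order (R = Rz(yaw) Ry(pitch) Rx(roll)).
In Python, from plant import ctrl gives the robot as it stands.
- The arm moves only by the tool carry_out, never from a script. Its argument "increments" is a list of rows, each a list of 7 numbers: the turn, a rotation vector about the world's x, y, z in degrees, then the shift along the world's x, y, z in mm, then the closure, from 0 (fully open) to 1 (shut). In form: [[ax, ay, az, dx, dy, dz, grip], ...]. A call has 1 to 20 rows; each row is the pose to reach, as a shift and turn from the pose commanded when the call began; what a row does not reach only later rows make up. A row lasts 1/8 s, in which the tool goes at most 62.5 mm and 10.7 degrees, less where a joint would pass 70% of its speed; a pose out of reach is approached as far as the arm can. A call with a gripper value outside its range is refused whole. The fingers move at their own pace and stop on an object; the grip force is fixed at half the most. Time passes only in rows, so rows that repeat a pose let the fingers close. It gives the time, the measured TCP pose, the force and the opening at its end, in the units of the state.
- ctrl.get_obs(): the state, without advancing time (a new reading comes with each control period).
- ctrl.snapshot(name): name is "side" or "top" or "wrist"; returns a dict with "pixels" (480x640x3 uint8, blue, green, red), "intrinsics" (3x3 intrinsics, pixels), "rvec" (rotation vector, rad) and "tvec" (3), from world to camera coordinates, as OpenCV has them; the wrist camera has in their place "hand_eye" (4x4, takes a point from camera to tool coordinates, whose origin is the TCP and whose axes are the tool frame's). Camera axes: x right, y down, z forward; pixel columns grow to the right and rows downward; lengths in m; the calibration is good to about 2 mm. A picture is of the moment at which its call begins: read the wrist's pose just before it. There is no depth.
- ctrl.close_job(): hands the job in, once; it reports no verdict.
Trained networks look in a picture, given as the dict that the camera call returned (one of the last four; its "shot" number tells which), for a name from the list of things; names that differ only in an ending like _2 or _b are one class to them, and where a whole thing is asked for, a point or a joint stands for the part that bears it (a point fixed in the world has none). Each returns a list of dicts, best first, with "confidence" (0 to 1); they miss things now and then, are a little off and sometimes report something else, mostly with a low value. They report only what shows in the picture. A call takes as long as a camera call. They do not tell look-alikes from the thing itself.
- ctrl.search_frame(picture, label): "centre" ([x, y, z] in m, in world coordinates, good to about 4 mm: the middle of the surface that is visible of it).
- ctrl.outline_of(picture, label): "pixels" (480x640 bool, what is visible of it).
The state is a dict: "clock": time; "joint_pos": joint angles; "qvel": joint speeds; "tau": joint torques, N m; "tool_pos": TCP position; "orientation": TCP orientation; "force": force on the tool from outside, world axes, zero at the start; "moment": the same for the moment, N m; "opening": finger opening in m.
Only numpy, scipy, OpenCV 4.12 (cv2) and the standard library are available. Lean on these libraries where they do the work, as an engineer would, in place of code of your own. Each camera call takes 0.05 s, during which the arm holds its last target. There are 200 camera calls.

## Working session

There is one attempt and no reset: what is moved stays moved. The work goes in short steps, Python scripts to look and compute and a tool call to move; the robot and the scene stay as the last step left them, time stands still between calls to the robot, and variables do not carry over. Pictures are saved under pics/ and viewed, about 8 in all and at most 12, crops included, and the job is handed in when it is done.

Besides the shell and the picture viewer there is one more tool, called after "Request:" in YAML: its name, and indented under it one key for each argument. carry_out: Moves the arm, as the interface text tells. Its arguments: {"type":"object","properties":{"increments":{"type":"array"}},"required":["increments"]}

```bash
mkdir -p pics; ls; cat > h.py <<'E'
import numpy as np, cv2
from scipy.spatial.transform import Rotation as R
from plant import ctrl
def cam(p,obs=None):
    K=np.array(p["intrinsics"],float)
    if "rvec" in p:
        Rw=cv2.Rodrigues(np.array(p["rvec"],float))[0]; t=np.array(p["tvec"],float).ravel()
    else:
        T=np.eye(4); T[:3,:3]=R.from_euler("xyz",obs["orientation"],degrees=True).as_matrix(); T[:3,3]=obs["tool_pos"]
        W=np.linalg.inv(T@np.array(p["hand_eye"])); Rw,t=W[:3,:3],W[:3,3]
    return K,Rw,t
def proj(c,X):
    K,Rw,t=c; q=(K@(Rw@np.atleast_2d(X).T+t[:,None])).T; return q[:,:2]/q[:,2:]
def ray(c,uv):
    K,Rw,t=c; d=Rw.T@np.linalg.inv(K)@np.array([uv[0],uv[1],1.]); return -Rw.T@t,d
def atz(c,uv,z):
    o,d=ray(c,uv); return o+d*(z-o[2])/d[2]
def tri(cs,uvs):
    A=0;b=0
    for c,uv in zip(cs,uvs):
        o,d=ray(c,uv); d=d/np.linalg.norm(d); M=np.eye(3)-np.outer(d,d); A=A+M; b=b+M@o
    return np.linalg.solve(A,b)
def at_plane(c,uv,p0,n):
    o,d=ray(c,uv); return o+d*np.dot(np.array(p0)-o,n)/np.dot(d,n)
def snap(name):
    o=ctrl.get_obs(); p=ctrl.snapshot(name); return p,cam(p,o),o
E
python3 - <<'E'
from h import *
ims=[]
for n in ["side","top"]:
    p,c,o=snap(n); cv2.imwrite(f"pics/{n}0.png",p["pixels"])
    print(n,"pos",-c[1].T@c[2],"axis",c[1][2])
    for l in ["stand","hook","cup","hook_grip","hook_crown","hook_trough","cup_grip","cup_stirrup","bar_mid"]:
        try: print(l,[(np.round(d["centre"],3).tolist(),round(d["confidence"],2)) for d in ctrl.search_frame(p,l)])
        except Exception as e: print(l,e)
print(o)
E
```

```text
pics
side pos [ 0.12946264 -0.57835253  0.6534529 ] axis [ 0.44859836  0.69769763 -0.55854949]
stand [([0.621, 0.008, 0.014], 0.97)]
hook [([0.579, 0.388, 0.064], 0.85), ([0.558, 0.209, 0.059], 0.78), ([0.557, 0.29, 0.119], 0.68)]
cup [([0.503, -0.307, 0.04], 0.78)]
hook_grip [([0.578, 0.386, 0.061], 0.78), ([0.555, 0.297, 0.12], 0.73), ([0.562, 0.208, 0.058], 0.57)]
hook_crown [([0.56, 0.212, 0.06], 0.79), ([0.574, 0.385, 0.063], 0.73), ([0.557, 0.295, 0.118], 0.51)]
hook_trough [([0.561, 0.215, 0.062], 0.92), ([0.576, 0.387, 0.06], 0.78), ([0.624, 0.01, 0.015], 0.56), ([0.555, 0.297, 0.116], 0.54)]
cup_grip [([0.501, -0.305, 0.04], 0.59), ([0.555, 0.294, 0.117], 0.27)]
cup_stirrup [([0.503, -0.308, 0.038], 0.95)]
bar_mid [([0.626, 0.006, 0.01], 0.7)]
top pos [0.40568718 0.0109741  1.27327253] axis [ 0.10598096  0.00890914 -0.99432825]
stand [([0.629, 0.026, 0.009], 0.55)]
hook [([0.578, 0.386, 0.109], 0.88), ([0.562, 0.211, 0.104], 0.86), ([0.565, 0.297, 0.101], 0.72)]
cup [([0.508, -0.309, 0.037], 0.71)]
hook_grip [([0.559, 0.205, 0.104], 0.79), ([0.565, 0.299, 0.104], 0.77), ([0.
[... 344 characters left out ...]
], 0.66)]
bar_mid [([0.625, 0.026, 0.01], 0.73)]
{'clock': 0.5, 'joint_pos': array([ 8.39448893e+01,  2.05483996e+01,  6.80632230e-01, -7.00633215e-04,
       -7.01356612e+01, -1.65068963e+01]), 'qvel': array([ 0.04761257, -0.04519778,  0.01500359,  0.00526036, -0.06104363,
        0.01906153]), 'tau': array([ 8.10986894e-04, -5.81799531e+01,  2.93065381e+01,  6.99719936e+00,
        1.18534273e-02, -2.35861455e-05]), 'tool_pos': array([0.25898887, 0.62329929, 0.18852591]), 'orientation': array([-1.79999658e+02, -3.47444045e-03, -1.12562245e+02]), 'force': array([-0.19806215,  0.36181161, -0.37592653]), 'moment': array([-0.01249599,  0.02379133, -0.02501886]), 'opening': 0.08789740616682236}
```

View pics/side0.png

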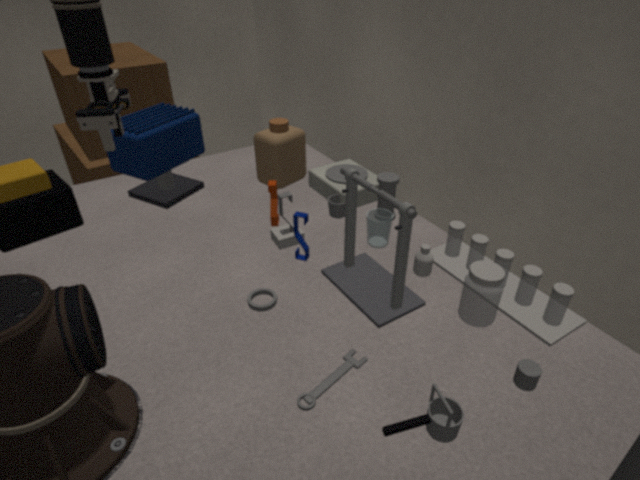

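View pics/top0.png

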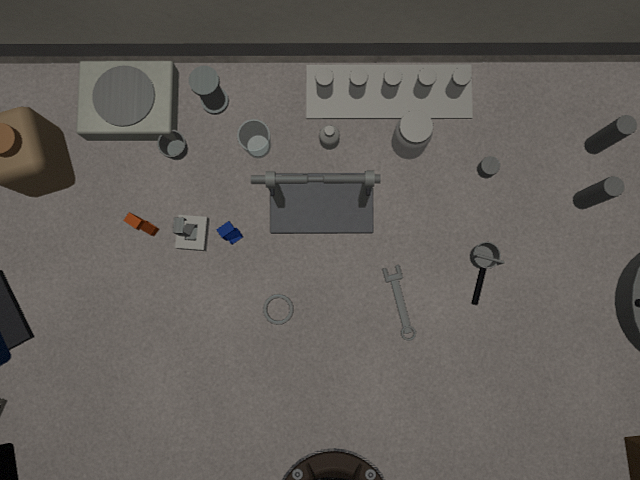

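The top view shows the steel hook in the off-white block at (190,230). Its look-alikes are the orange one at (141,222) and the blue one at (230,232). The cup with its black handle is at (484,256), the stand is at (322,205), and the groove is around (316,178). The side view agrees: steel hook at (287,212), orange at (274,203), blue at (301,236). I'll choose the steel hook and check it in a crop.

```bash
python3 - <<'E'
import cv2,numpy as np
s=cv2.imread("pics/side0.png");t=cv2.imread("pics/top0.png")
f=lambda im,x,y,w,h,k:cv2.resize(im[y:y+h,x:x+w],None,fx=k,fy=k,interpolation=cv2.INTER_CUBIC)
A=np.hstack([f(t,160,200,80,60,5),f(s,255,170,80,60,5)])
B=np.hstack([f(t,245,165,145,75,400/145),f(t,455,230,80,41,5)[:206]])
h=min(A.shape[1],B.shape[1]); B=B[:,:800]
C=np.hstack([f(s,320,160,110,90,400/110)[:190],f(s,375,380,100,70,4)[:190]])[:, :800]
im=np.vstack([A,B,C]); im=np.clip(im.astype(float)*1.5,0,255).astype(np.uint8); print(im.shape); cv2.imwrite("pics/crop1.png",im[:600])
E
```

```text
Traceback (most recent call last):
ValueError: all the input array dimensions except for the concatenation axis must match exactly, but along dimension 0, the array at index 0 has size 207 and the array at index 1 has size 205
```

```bash
python3 - <<'E'
import cv2,numpy as np
s=cv2.imread("pics/side0.png");t=cv2.imread("pics/top0.png")
f=lambda im,x,y,w,h:cv2.resize(im[y:y+h,x:x+w],(400,200 if h*2<=w+1 else 300),interpolation=cv2.INTER_CUBIC)
im=np.vstack([np.hstack([f(t,160,200,80,60),f(s,255,170,80,60)]),np.hstack([f(t,245,165,140,70),f(t,455,235,80,40)])])
im=np.clip(im*1.5,0,255).astype(np.uint8); cv2.imwrite("pics/crop1.png",im)
E
```

```text
(no output)
```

View pics/crop1.png

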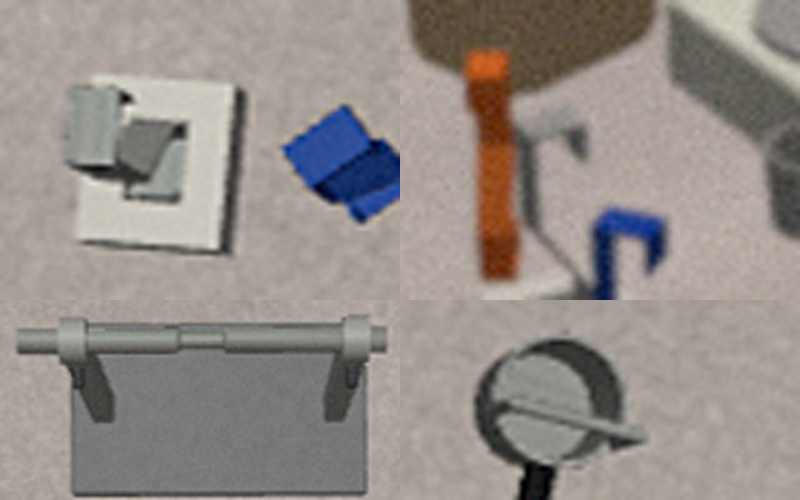

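The crops confirm the steel hook. It stands in the off-white block and its upper tip points to the far side (+x). The groove shows up at about (316,178) in the top view. Next I'll turn these pixels into positions.

```bash
python3 - <<'E'
from h import *
p,c,o=snap("top"); s,cs,_=snap("side")
T=lambda x,y,z:atz(c,(160+x/5,200+y/5),z)
for n,q in dict(crown=[(68,85),(125,90),(115,170),(63,163)],).items():
    P=np.array([T(*a,.136) for a in q]);print(n,P.round(4),P.mean(0))
P=np.array([T(*a,.03) for a in [(92,75),(237,85),(220,248),(78,240)]]);print("block",P.round(4),P.mean(0))
S=lambda x,y,z:atz(c,(245+x/2.857,165+(y-300)/2.857),z)
P=np.array([S(*a,.012) for a in [(72,494),(367,494)]]);print("plate near",P.round(4))
for a in [(72,341),(356,337),(180,341),(225,340),(202,341)]: print("bar",S(*a,.249).round(4))
C=lambda x,y,z:atz(c,(455+x/5,235+(y-300)/5),z)
print("stirrup ends",C(500,402,.08)-0 if 0 else None)
for a in [(100,105),(245,138)]: print("stir",C(a[0],a[1]+300,.083).round(4))
print("rim c",C(148,400,.045),"handle", C(135,480,.044),atz(c,(475,304),.044))
for l in ["cup","hook"]:
    for d in ctrl.outline_of(p,l):
        ys,xs=np.nonzero(d["pixels"]);print(l,d["confidence"],xs.min(),xs.max(),ys.min(),ys.max())
E
```

```text
crown [[0.5816 0.3063 0.136 ]
 [0.5796 0.2843 0.136 ]
 [0.5487 0.2874 0.136 ]
 [0.5514 0.3074 0.136 ]] [0.5653248  0.29637155 0.136     ]
block [[0.6022 0.3239 0.03  ]
 [0.5979 0.2628 0.03  ]
 [0.5292 0.2684 0.03  ]
 [0.5326 0.3279 0.03  ]] [0.56548705 0.29574041 0.03      ]
plate near [[ 0.5666  0.1323  0.012 ]
 [ 0.5665 -0.0865  0.012 ]]
bar [0.6302 0.1104 0.249 ]
bar [ 0.6325 -0.0623  0.249 ]
bar [0.6301 0.0447 0.249 ]
bar [0.6307 0.0173 0.249 ]
bar [0.6301 0.0313 0.249 ]
stirrup ends None
stir [ 0.5112 -0.2822  0.083 ]
stir [ 0.498  -0.3393  0.083 ]
rim c [ 0.51660719 -0.31127624  0.045     ] handle [ 0.48382756 -0.30531894  0.044     ] [ 0.41660539 -0.28927535  0.044     ]
cup 0.96 470 503 242 304
hook 0.65 174 196 219 240
hook 0.56 125 158 213 235
```

Request:
carry_out:
  increments:
    - [0,0,-9,20,-20,40,0]
    - [0,0,-18,60,-60,51,0]
    - [0,0,-27,100,-105,51,0]
    - [0,0,-36,140,-150,51,0]
    - [0,0,-45,180,-192,51,0]
    - [0,0,-54,220,-235,51,0]
    - [0,0,-63,260,-278,51,0]
    - [0,0,-71.4,290,-310,51,0]
    - [0,0,-71.4,306,-327,51,0]
    - [0,0,-71.4,306,-327,51,0]
    - [0,0,-71.4,306,-327,51,0]
    - [0,0,-71.4,306,-327,51,0]

```text
clock: 2.7
tool_pos: [0.5645, 0.2971, 0.2397]
orientation: [180.0, 0.0, 176.1]
force: [-0.0, 0.6, -0.3]
opening: 0.0877
```

```bash
python3 - <<'E'
from h import *
p,c,o=snap("wrist"); print(o["clock"],o["tool_pos"],o["orientation"],o["joint_pos"],o["force"]); 
t=ctrl.snapshot("top")["pixels"]
print("cam",-c[1].T@c[2],c[1][2], p["hand_eye"])
im=p["pixels"].copy()
P=np.array([[.5653,.2964,.136],[.5803,.2954,.136],[.5503,.2974,.136]]);print(proj(c,P))
cv2.imwrite("pics/w1.png",np.hstack([im,cv2.resize(t[150:330,130:290],(427,480))])[:, :] if 0 else cv2.resize(np.hstack([im,cv2.resize(t[170:290,130:290],(640,480))]),(800,300)))
E
```

```text
2.7 [0.5644651  0.29706761 0.23968472] [1.79986589e+02 4.19091774e-03 1.76103440e+02] [ 4.52523011e+01  1.55414198e+01  1.99427979e-01 -5.80921078e-03
 -7.46451230e+01 -4.91473234e+01] [-0.00425109  0.56826463 -0.29282348]
cam [0.55992555 0.21591093 0.43560242] [ 0.01952838  0.29563028 -0.95510281] [[ 9.99999738e-01 -2.59679241e-04  6.76295880e-04 -1.00031068e-03]
 [ 4.78207816e-05  9.55172323e-01  2.96050384e-01 -8.12316979e-02]
 [-7.22857247e-04 -2.96050274e-01  9.55172085e-01 -1.95936643e-01]
 [ 0.00000000e+00  0.00000000e+00  0.00000000e+00  1.00000000e+00]]
[[318.91991277 223.10975306]
 [298.51825366 223.14252261]
 [339.32121595 223.07698408]]
```

View pics/w1.png

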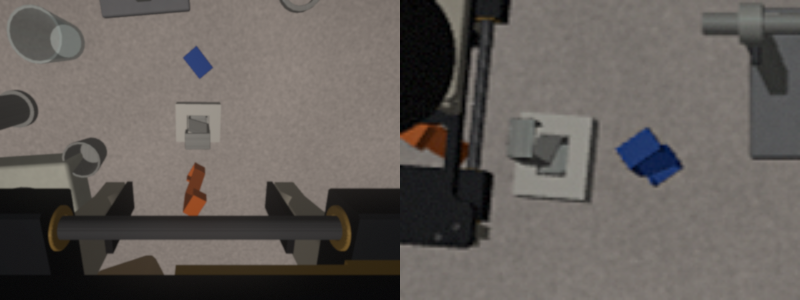

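The wrist view shows the steel hook in its block: the crown is at about (315,226) in full pixels, against a predicted (319,223). In the top view the gripper's long side lies along the jaw axis. I'll refine the crown edges numerically.

```bash
python3 - <<'E'
from h import *
p,c,o=snap("wrist"); g=cv2.cvtColor(p["pixels"],cv2.COLOR_BGR2GRAY)
for v in range(206,248,4): print(v,g[v,276:356:2].tolist())
cv2.imwrite("pics/w1full.png",p["pixels"])
E
```

```text
206 [133, 135, 135, 149, 152, 152, 152, 152, 151, 151, 142, 116, 90, 98, 98, 96, 96, 96, 96, 96, 97, 97, 97, 97, 97, 97, 96, 84, 63, 82, 138, 148, 148, 148, 148, 147, 148, 147, 137, 126]
210 [131, 130, 133, 148, 151, 152, 152, 152, 150, 147, 108, 65, 85, 117, 110, 101, 98, 98, 98, 98, 96, 96, 95, 95, 96, 96, 96, 85, 66, 68, 121, 147, 148, 149, 148, 148, 148, 147, 136, 128]
214 [128, 127, 131, 148, 151, 152, 151, 151, 151, 145, 116, 106, 107, 109, 109, 108, 107, 107, 107, 107, 108, 107, 107, 106, 105, 106, 105, 105, 105, 104, 125, 147, 148, 148, 147, 147, 147, 146, 136, 128]
218 [128, 128, 131, 146, 151, 151, 151, 151, 150, 146, 123, 120, 119, 120, 119, 119, 120, 119, 118, 118, 117, 117, 118, 117, 116, 117, 116, 116, 116, 114, 127, 147, 148, 147, 148, 148, 147, 147, 137, 130]
222 [133, 133, 135, 147, 151, 151, 151, 151, 151, 146, 123, 115, 115, 114, 115, 114, 113, 114, 114, 114, 114, 113, 113, 113, 112, 112, 112, 112, 112, 110, 125, 147, 148, 148, 147, 147, 147, 145, 133, 126]
226 [129, 129, 130, 140, 144, 145, 145, 144, 143, 139, 121, 118, 118, 118, 119, 119, 118, 119, 118, 118, 118,
[... 420 characters left out ...]
 111, 111, 111, 110, 110, 110, 108, 112, 127, 129, 128, 128, 128, 128, 130, 131, 130]
238 [130, 130, 131, 131, 130, 129, 130, 131, 132, 131, 123, 115, 114, 114, 113, 114, 115, 116, 115, 115, 115, 115, 114, 113, 112, 110, 109, 108, 109, 110, 118, 125, 127, 126, 128, 127, 128, 130, 131, 129]
242 [130, 129, 129, 127, 129, 132, 132, 128, 127, 127, 128, 127, 128, 130, 132, 132, 131, 130, 130, 132, 133, 133, 130, 127, 126, 128, 126, 125, 126, 128, 126, 124, 124, 124, 126, 128, 129, 131, 131, 129]
246 [131, 131, 130, 129, 131, 129, 128, 129, 130, 129, 128, 126, 127, 129, 128, 127, 126, 128, 130, 131, 130, 129, 128, 128, 128, 127, 125, 125, 129, 131, 130, 130, 130, 127, 126, 126, 128, 129, 126, 125]
```

Request:
carry_out:
  increments:
    - [0,0,0,2.5,0.5,-30,0]
    - [0,0,0,2.5,0.5,-60,0]
    - [0,0,0,2.5,0.5,-90,0.3]
    - [0,0,0,2.5,0.5,-115,0.4]
    - [0,0,0,2.5,0.5,-128,0.45]
    - [0,0,0,2.5,0.5,-132,0.5]
    - [0,0,0,2.5,0.5,-132,0.55]
    - [0,0,0,2.5,0.5,-132,0.6]
    - [0,0,0,2.5,0.5,-132,0.65]
    - [0,0,0,2.5,0.5,-132,1]
    - [0,0,0,2.5,0.5,-132,1]
    - [0,0,0,2.5,0.5,-132,1]

```text
clock: 4.35
tool_pos: [0.5675, 0.2968, 0.1076]
orientation: [-180.0, -0.0, 176.0]
force: [-0.0, -0.3, -0.1]
opening: 0.0066
```

```bash
python3 - <<'E'
from h import *
s=ctrl.snapshot("side")["pixels"]; p,c,o=snap("wrist"); print(o["opening"],o["force"])
a=cv2.resize(s[130:290,210:370],(480,480)); cv2.imwrite("pics/v2.png",cv2.resize(np.hstack([a,p["pixels"]]),(800,343)))
E
```

```text
0.002979551743354572 [0.44045218 0.18697384 0.66165074]
```

View pics/v2.png

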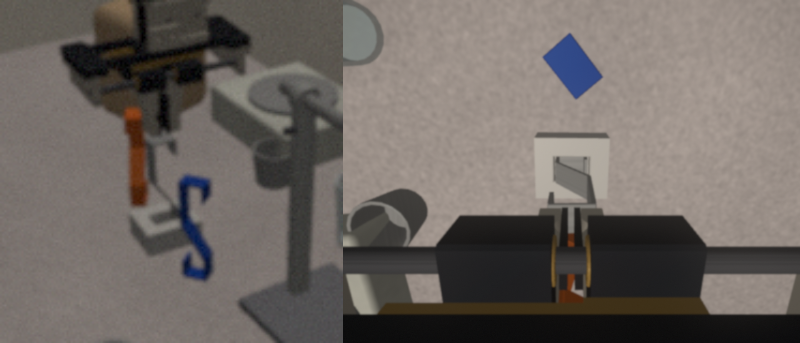

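```bash
python3 - <<'E'
from h import *
s=ctrl.snapshot("side"); cs=cam(s); p,c,o=snap("wrist"); print(o["tool_pos"])
X=[o["tool_pos"],[.5675,.2975,.136],[.5675,.2975,.116]]
print(proj(cs,X),proj(c,X))
a=cv2.resize(s["pixels"][170:230,260:320],(600,600),interpolation=cv2.INTER_CUBIC)
for q,col in zip(proj(cs,X),[(0,0,255),(0,255,0),(255,0,255)]): cv2.circle(a,tuple(int(round(z)) for z in ((q-[260,170])*10)),4,col,-1)
b=p["pixels"][200:440,200:440].copy(); b=cv2.resize(b,(600,600))
for q,col in zip(proj(c,X),[(0,0,255),(0,255,0),(255,0,255)]): cv2.circle(b,tuple(int(round(z)) for z in ((q-[200,200])*2.5)),4,col,-1)
cv2.imwrite("pics/v3.png",cv2.resize(np.hstack([a,b]),(800,400)))
E
```

```text
[0.56750649 0.29677113 0.10752943]
[[286.13037439 203.84251222]
 [285.39346389 193.54876683]
 [285.81356986 200.72565744]] [[320.75319741 278.02408998]
 [321.18473428 304.57082535]
 [320.9509513  286.1602273 ]]
```

View pics/v3.png

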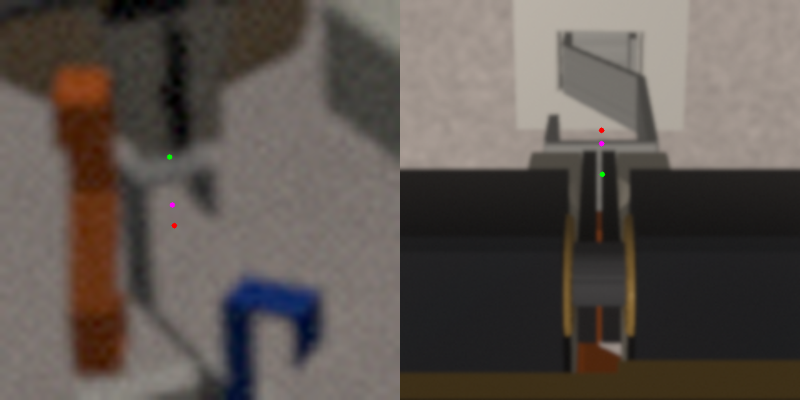

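Request:
carry_out:
  increments:
    - [0,0,0,0,0,20,1]
    - [0,0,0,0,0,50,1]
    - [0,0,0,0,0,80,1]
    - [0,0,0,0,0,80,0.6]
    - [0,0,0,0,0,80,0.6]

```text
clock: 5.18
tool_pos: [0.5671, 0.2967, 0.1871]
orientation: [-180.0, -0.0, 176.0]
force: [-0.4, -0.8, 0.2]
opening: 0.015
```

```bash
python3 - <<'E'
from h import *
print(ctrl.pinch_z,[a for a in dir(ctrl) if a[0]!="_"])
s=ctrl.snapshot("side"); cs=cam(s); p,c,o=snap("wrist"); print(o["clock"],o["tool_pos"],o["opening"],o["orientation"])
T=o["tool_pos"]; X=[T,T+[0,0,.019],T+[0,0,.04],[.5675,.2975,.136]]
cl=[(0,0,255),(0,255,0),(255,0,255),(255,255,0)]
a=cv2.resize(s["pixels"][150:250,240:340],(600,600),interpolation=cv2.INTER_CUBIC)
for q,col in zip(proj(cs,X),cl): cv2.circle(a,tuple(int(round(z)) for z in ((q-[240,150])*6)),3,col,-1)
b=p["pixels"][180:420,200:440].copy(); b=cv2.resize(b,(600,600))
for q,col in zip(proj(c,X),cl): cv2.circle(b,tuple(int(round(z)) for z in ((q-[200,180])*2.5)),3,col,-1)
cv2.imwrite("pics/v4.png",np.clip(1.4*cv2.resize(np.hstack([a,b]),(800,400)),0,255).astype(np.uint8))
E
```

```text
0.0188 ['PlanningError', 'close_job', 'get_obs', 'outline_of', 'pinch_z', 'search_frame', 'snapshot']
5.225 [0.56695435 0.29652156 0.18658324] 0.019021373602389157 [-1.79953777e+02 -7.10695605e-02  1.76029534e+02]
```

View pics/v4.png

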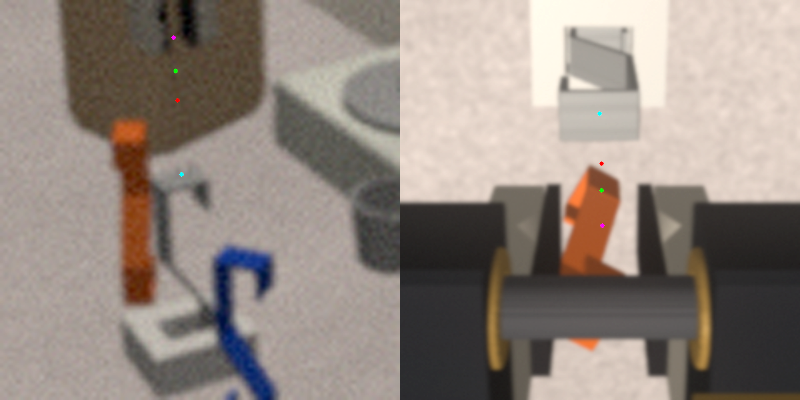

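```bash
python3 - <<'E'
from h import *
s=ctrl.snapshot("side"); cs=cam(s); p,c,o=snap("wrist"); T=o["tool_pos"]; print(c[0][0,0],o["opening"],T)
X=tri([cs,c],[(283.7,162),(320,291)]); print(X,X-T,proj(cs,X),proj(c,X))
for h in (.02,.025,.03,.035,.04,.045):
    f=T+[0,-.0095,h]; 
    pr=proj(c,[f+[.5*o["opening"],0,0],f-[.5*o["opening"],0,0]]); print(h,pr.round(1).tolist(),proj(cs,f).round(1))
E
```

```text
420.7666107383502 0.02687699314272564 [0.56701242 0.29644778 0.1864431 ]
[0.56535006 0.28829205 0.22291979] [-0.00166236 -0.00815573  0.03647669] [[284.50596567 162.15688673]] [[323.95108597 293.3338456 ]]
0.02 [[289.8, 277.5], [349.4, 273.6]] [[285.8 168.7]]
0.025 [[289.1, 281.8], [350.2, 277.8]] [[285.7 166.7]]
0.03 [[288.3, 286.4], [351.1, 282.3]] [[285.6 164.8]]
0.035 [[287.5, 291.2], [352.0, 287.1]] [[285.4 162.8]]
0.04 [[286.6, 296.3], [352.9, 292.1]] [[285.3 160.8]]
0.045 [[285.7, 301.7], [353.9, 297.3]] [[285.2 158.8]]
```

The fingertips actually lie about 36.5 mm above the reported TCP; the side and wrist views agree on this. That is why the jaws shut above the hook without touching it. I'll allow for this offset from here on.

Request:
carry_out:
  increments:
    - [0,0,0,0.5,1,0,0]
    - [0,0,0,0.5,1,0,0]
    - [0,0,0,0.5,1,0,0]
    - [0,0,0,0.5,1,0,0]
    - [0,0,0,0.5,1,-30,0]
    - [0,0,0,0.5,1,-60,0]
    - [0,0,0,0.5,1,-80,0]
    - [0,0,0,0.5,1,-100,0]
    - [0,0,0,0.5,1,-110,0]
    - [0,0,0,0.5,1,-116,0.3]
    - [0,0,0,0.5,1,-116,0.5]
    - [0,0,0,0.5,1,-116,0.55]
    - [0,0,0,0.5,1,-116,0.6]
    - [0,0,0,0.5,1,-116,0.65]
    - [0,0,0,0.5,1,-116,1]
    - [0,0,0,0.5,1,-116,1]
    - [0,0,0,0.5,1,-116,1]
    - [0,0,0,0.5,1,-116,1]
    - [0,0,0,0.5,1,-116,1]

```text
clock: 7.75
tool_pos: [0.5681, 0.2979, 0.0717]
orientation: [180.0, 0.0, 176.0]
force: [-0.6, -0.9, 1.5]
opening: 0.0299
```

Request:
carry_out:
  increments:
    - [0,0,0,0,0,10,1]
    - [0,0,0,0,0,30,1]
    - [0,0,0,0,0,60,1]
    - [0,0,0,0,0,90,1]
    - [0,0,0,0,0,120,1]
    - [0,0,0,0,0,150,1]
    - [0,0,0,0,-10,165,1]
    - [0,0,1,0,-40,165,1]
    - [0,0,2,0,-80,165,1]
    - [0,0,3,0,-120,165,1]
    - [0,0,4,0,-160,165,1]
    - [0,0,4.8,0,-200,165,1]
    - [0,0,4.8,0,-235,165,1]
    - [0,0,4.8,0,-258,165,1]
    - [0,0,4.8,0,-267,165,1]
    - [0,0,4.8,0,-267,165,1]
    - [0,0,4.8,0,-267,165,1]

```text
clock: 9.88
tool_pos: [0.568, 0.0314, 0.2364]
orientation: [180.0, -0.0, -179.1]
force: [0.4, 0.6, -0.6]
opening: 0.0298
```

```bash
python3 - <<'E'
from h import *
s=ctrl.snapshot("side"); cs=cam(s); p,c,o=snap("wrist"); T=o["tool_pos"]; print(o["clock"],T,o["orientation"],o["force"])
X=[T+[0,0,-.0617+.126],T+[0,0,-.0617],[.6315,.031,.245],[.6315,.0185,.245],[.6315,.0435,.245]]
cl=[(0,0,255),(0,255,0),(255,0,255),(255,255,0),(255,255,0)]
a=cv2.resize(s["pixels"][140:300,300:460],(480,480),interpolation=cv2.INTER_CUBIC)
for q,col in zip(proj(cs,X),cl): cv2.circle(a,tuple(int(round(z)) for z in ((q-[300,140])*3)),3,col,-1)
b=p["pixels"].copy()
for q,col in zip(proj(c,X),cl): cv2.circle(b,tuple(int(round(z)) for z in q),3,col,-1)
cv2.imwrite("pics/v5.png",np.clip(1.4*cv2.resize(np.hstack([a,b]),(800,343)),0,255).astype(np.uint8))
cv2.imwrite("pics/w5full.png",p["pixels"]); cv2.imwrite("pics/s5full.png",s["pixels"])
E
```

```text
9.925 [0.56801008 0.03148928 0.2364458 ] [ 1.79995101e+02 -6.95508074e-03 -1.79121756e+02] [ 0.34933573  0.99107999 -0.66086613]
```

View pics/v5.png

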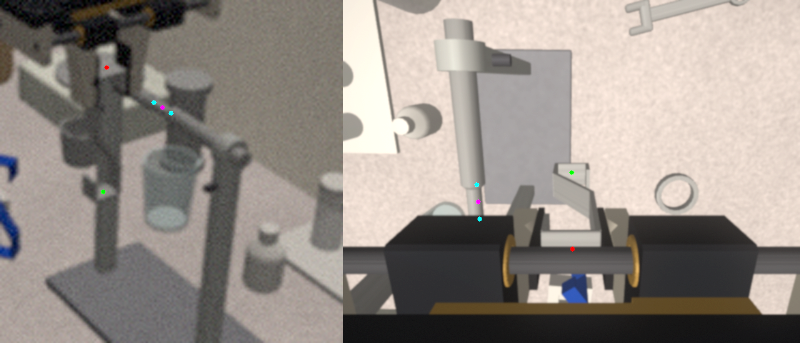

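The wrist view shows the hook held upright with its crown centred at display (572,240). The groove's near edge is at (475,187), against a predicted (477,184), so the bar and groove estimates hold to about 2 mm. Next I'll go over the bar.

Request:
carry_out:
  increments:
    - [0,0,0,10,0,0,1]
    - [0,0,0,25,0,0,1]
    - [0,0,0,40,0,0,1]
    - [0,0,0,54,0,0,1]
    - [0,0,0,62,0,0,1]
    - [0,0,0,63.5,0,0,1]
    - [0,0,0,63.5,0,-8,1]
    - [0,0,0,63.5,0,-18,1]
    - [0,0,0,63.5,0,-27,1]
    - [0,0,0,63.5,0,-34,1]
    - [0,0,0,63.5,0,-38,1]
    - [0,0,0,63.5,0,-39,1]
    - [0,0,0,63.5,0,-39,1]

```text
clock: 11.6
tool_pos: [0.6316, 0.0308, 0.1977]
orientation: [180.0, 0.0, -179.2]
force: [0.3, 0.5, -1.3]
opening: 0.0297
```

```bash
python3 - <<'E'
from h import *
s=ctrl.snapshot("side"); cs=cam(s); t=ctrl.snapshot("top"); p,c,o=snap("wrist"); T=o["tool_pos"]; print(o["clock"],T,o["force"])
a=cv2.resize(s["pixels"][150:250,320:420],(600,600),interpolation=cv2.INTER_CUBIC)
X=[T+[0,0,-.0617+.126],[.6315,.031,.245]]
for q in proj(cs,X): cv2.circle(a,tuple(int(round(z)) for z in ((q-[320,150])*6)),3,(0,0,255),-1)
b=cv2.resize(p["pixels"][200:440,200:440],(600,600),interpolation=cv2.INTER_CUBIC)
cv2.imwrite("pics/v6.png",np.clip(1.4*cv2.resize(np.hstack([a,b]),(800,400)),0,255).astype(np.uint8))
E
```

```text
11.7 [0.63171493 0.03082814 0.1978868 ] [-0.65145849 -0.13409434 -0.79712282]
```

View pics/v6.png

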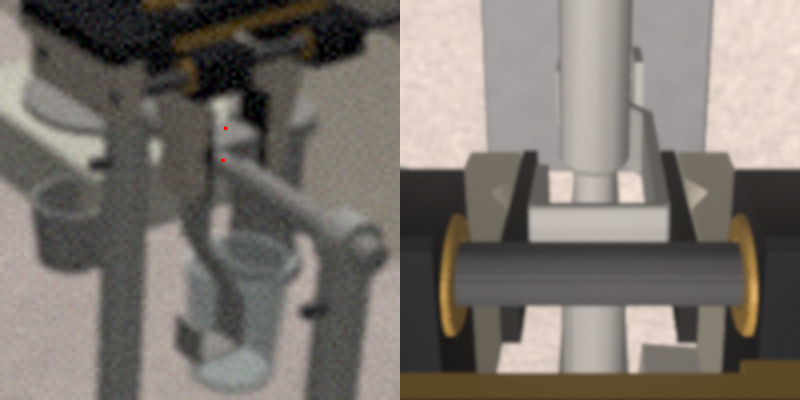

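```bash
python3 - <<'E'
from h import *
p,c,o=snap("wrist"); T=o["tool_pos"]; print(T,o["force"])
for v in (302,305,308): print("groove edge",atz(c,(317,v),.251))
for v in (321,324): print("crown front",atz(c,(319,v),.260),atz(c,(319,v),.263))
g=cv2.cvtColor(p["pixels"],cv2.COLOR_BGR2GRAY); print(g[290:350,310].tolist()); print(g[308:316:3,290:345:2].tolist())
E
```

```text
[0.63168491 0.03082146 0.19787089] [-0.21865723 -1.04041382 -0.98834496]
groove edge [0.63342552 0.01837517 0.251     ]
groove edge [0.63340933 0.01960527 0.251     ]
groove edge [0.63339306 0.02084109 0.251     ]
crown front [0.63263721 0.02141652 0.26      ] [0.63266114 0.01980449 0.263     ]
crown front [0.63261991 0.02260372 0.26      ] [0.63264423 0.02096507 0.263     ]
[133, 132, 133, 133, 133, 133, 133, 132, 132, 132, 132, 130, 125, 118, 116, 121, 128, 133, 135, 135, 135, 134, 135, 134, 134, 135, 134, 134, 134, 133, 127, 107, 87, 88, 102, 117, 127, 133, 135, 136, 136, 136, 137, 136, 136, 135, 134, 133, 130, 130, 129, 130, 130, 124, 107, 79, 53, 42, 41, 41]
[[135, 155, 157, 158, 152, 149, 148, 121, 120, 129, 135, 137, 138, 135, 131, 125, 119, 110, 96, 81, 110, 152, 159, 160, 157, 158, 160, 139], [135, 155, 157, 156, 153, 151, 148, 121, 119, 130, 134, 138, 138, 136, 131, 125, 118, 109, 95, 80, 106, 149, 155, 156, 158, 160, 162, 149], [135, 159, 158, 155, 153, 153, 147, 115, 120, 129, 134, 137, 138, 135, 131, 126, 119, 109, 95, 80, 103, 153, 164, 162, 160, 161, 162, 151]]
```

Request:
carry_out:
  increments:
    - [0,0,0,0.8,0.5,-2,1]
    - [0,0,0,0.8,0.5,-4,1]
    - [0,0,0,0.8,0.5,-6,1]
    - [0,0,0,0.8,0.5,-7,1]
    - [0,0,0,0.8,0.5,-8,1]
    - [0,0,0,0.8,0.5,-8,1]

```text
clock: 12.55
tool_pos: [0.6323, 0.0313, 0.1895]
orientation: [-180.0, -0.0, -179.2]
force: [0.3, 0.1, -1.8]
opening: 0.0303
```

Request:
carry_out:
  increments:
    - [0,0,0,0,0,-0.5,1]
    - [0,0,0,0,0,-0.8,1]
    - [0,0,0,0,0,-0.8,1]

```text
clock: 12.92
tool_pos: [0.6323, 0.0313, 0.1887]
orientation: [-180.0, -0.0, -179.2]
force: [-0.6, -0.0, -0.5]
opening: 0.0299
```

Request:
carry_out:
  increments:
    - [0,0,0,0,0,-0.5,1]
    - [0,0,0,0,0,-1,1]
    - [0,0,0,0,0,-1,1]

```text
clock: 13.3
tool_pos: [0.6324, 0.0313, 0.1884]
orientation: [180.0, 0.0, -179.2]
force: [-1.8, 0.7, 5.3]
opening: 0.0298
```

Request:
carry_out:
  increments:
    - [0,0,0,0,0,0.4,1]
    - [0,0,0,0,0,0.4,0.6]
    - [0,0,0,0,0,0.4,0.55]
    - [0,0,0,0,0,0.4,0.5]
    - [0,0,0,0,0,0.4,0.5]
    - [0,0,0,0,0,0.4,0.5]
    - [0,0,0,0,0,0.4,0.4]
    - [0,0,0,0,0,0.4,0.4]
    - [0,0,0,0,0,10,0.4]
    - [0,0,0,0,0,25,0.4]
    - [0,0,0,0,0,45,0.3]
    - [0,0,0,0,0,65,0.2]
    - [0,0,0,0,0,65,0.2]

```text
clock: 14.92
tool_pos: [0.6336, 0.0315, 0.2558]
orientation: [180.0, 0.3, -179.2]
force: [0.0, -0.1, -0.3]
opening: 0.0694
```

```bash
python3 - <<'E'
from h import *
s=ctrl.snapshot("side"); p,c,o=snap("wrist"); T=o["tool_pos"]; print(o["clock"],T,o["force"],o["opening"],o["joint_pos"])
a=cv2.resize(s["pixels"][150:250,320:420],(600,600),interpolation=cv2.INTER_CUBIC)
b=cv2.resize(p["pixels"][140:380,200:440],(600,600),interpolation=cv2.INTER_CUBIC)
cv2.imwrite("pics/v7.png",np.clip(1.4*cv2.resize(np.hstack([a,b]),(800,400)),0,255).astype(np.uint8))
E
```

```text
14.975 [0.63282649 0.03146533 0.25430193] [ 0.19749462 -0.83878754 -0.41881771] 0.06958601697496818 [ 2.04687713e+01  1.46890342e+01  9.11885925e-01  2.65377589e-03
 -7.60766572e+01 -1.96348301e+01]
```

View pics/v7.png

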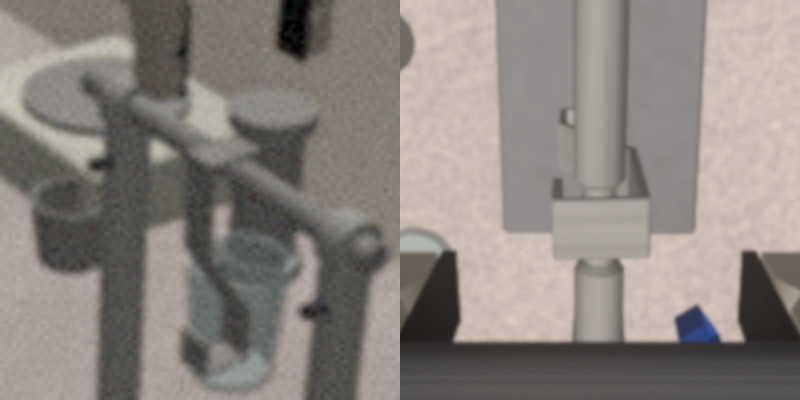

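The hook hangs plumb with its crown at (600,228) in the wrist half of the picture. The narrow groove shows on both sides, at (600,190) and (600,265), so it is seated. Now the cup. That is 10 views used, so I'll work from numbers as far as I can.

Request:
carry_out:
  increments:
    - [0,0,-4,-3,-5,20,0.2]
    - [0,0,-13,-20,-32,20,0.2]
    - [0,0,-22,-40,-64,20,0.2]
    - [0,0,-32,-60,-96,20,0.2]
    - [0,0,-42,-80,-128,20,0.2]
    - [0,0,-52,-100,-160,20,0.3]
    - [0,0,-62,-120,-192,10,0.4]
    - [0,0,-72,-140,-224,0,0.4]
    - [0,0,-82,-160,-256,-10,0.4]
    - [0,0,-92,-180,-288,-20,0.4]
    - [0,0,-100,-195,-312,-40,0.4]
    - [0,0,-103.6,-203,-325,-55,0.4]
    - [0,0,-103.6,-203,-325,-60,0.4]
    - [0,0,-103.6,-203,-325,-60,0.4]

```text
clock: 16.77
tool_pos: [0.4296, -0.2934, 0.1925]
orientation: [-180.0, 0.0, 77.3]
force: [-0.6, 0.7, 0.1]
opening: 0.0526
```

```bash
python3 - <<'E'
from h import *
p,c,o=snap("wrist"); T=o["tool_pos"]; print(o["clock"],T,o["orientation"],o["force"],o["opening"])
im=p["pixels"]; cv2.imwrite("pics/w8.png",im)
g=im.max(2)
print(proj(c,[[.43,-.294,.044],[.4134,-.290,.044],[.4895,-.307,.044],[.5046,-.3108,.083],[.5158,-.3133,.045]]))
m=((g<45)).astype(np.uint8); n,L,S,C=cv2.connectedComponentsWithStats(m)
for i in range(1,n):
    if S[i,4]>300: print(S[i],C[i])
E
```

```text
16.775 [ 0.42956223 -0.29335671  0.19251263] [-1.79965260e+02  9.20935822e-04  7.73428245e+01] [-0.56363734  0.70551592  0.11132912] 0.052625442512480046
[[319.27406494 208.7249921 ]
 [319.59785056 188.54146359]
 [319.6668338  276.25750745]
 [319.22474529 312.69146478]
 [319.22834681 304.68255646]]
[ 180  292  280   66 4483] [318.8048182  338.79121124]
[  438   301   202   123 19165] [542.11583616 361.50153926]
[    0   303   640   177 48921] [215.05451647 418.54637068]
```

```bash
python3 - <<'E'
from h import *
im=cv2.imread("pics/w8.png"); g=im.max(2)
for v in range(170,290,10): print(v,g[v,296:344:2].tolist())
print(g[150:300:3,319].tolist())
m=(g<70).astype(np.uint8); m[290:]=0
n,L,S,C=cv2.connectedComponentsWithStats(m)
for i in range(1,n):
    if S[i,4]>200:
        ys,xs=np.nonzero(L==i); print(S[i],C[i],cv2.fitLine(np.c_[xs,ys].astype(np.float32),2,0,.01,.01).ravel())
E
```

```text
170 [152, 153, 152, 151, 152, 153, 151, 150, 150, 149, 147, 148, 148, 148, 150, 151, 153, 155, 156, 155, 156, 154, 154, 153]
180 [148, 148, 148, 149, 153, 156, 157, 153, 151, 150, 150, 152, 153, 152, 151, 151, 152, 151, 152, 153, 152, 152, 152, 150]
190 [153, 149, 148, 151, 151, 150, 152, 153, 151, 148, 146, 131, 125, 127, 128, 133, 140, 146, 149, 151, 151, 152, 152, 154]
200 [153, 154, 152, 151, 152, 152, 151, 151, 152, 152, 118, 54, 50, 50, 51, 52, 53, 90, 146, 153, 150, 147, 146, 149]
210 [151, 152, 152, 151, 151, 153, 154, 155, 156, 151, 102, 51, 50, 50, 51, 51, 55, 116, 152, 153, 155, 154, 154, 155]
220 [151, 153, 153, 152, 151, 154, 153, 150, 148, 138, 78, 48, 48, 50, 51, 50, 62, 124, 151, 153, 154, 154, 153, 149]
230 [150, 151, 151, 149, 148, 149, 153, 153, 150, 129, 67, 47, 49, 48, 50, 49, 76, 139, 147, 148, 152, 155, 156, 154]
240 [151, 150, 150, 151, 152, 154, 156, 158, 156, 125, 57, 47, 47, 49, 49, 50, 93, 143, 151, 153, 152, 150, 149, 150]
250 [149, 146, 150, 154, 153, 151, 150, 154, 153, 117, 50, 46, 47, 48, 48, 54, 113, 148, 147, 148, 151, 154, 154, 152]
260 [147, 148, 
[... 180 characters left out ...]
66, 70, 94, 130, 146, 148, 147]
280 [68, 64, 65, 65, 66, 67, 72, 80, 91, 103, 106, 104, 102, 101, 96, 90, 75, 66, 65, 65, 64, 64, 65, 92]
[146, 146, 151, 152, 155, 151, 148, 149, 151, 151, 154, 151, 148, 141, 65, 48, 50, 49, 48, 49, 48, 49, 48, 49, 48, 48, 48, 48, 48, 47, 48, 47, 47, 47, 46, 47, 46, 46, 46, 46, 46, 46, 45, 72, 129, 131, 131, 134, 131, 132]
[ 294  192   49   96 1392] [320.61278736 246.02227011] [ 6.9960453e-02 -9.9754977e-01  3.2061279e+02  2.4602226e+02]
[   0  224   30   66 1233] [ 10.76804542 265.0162206 ] [2.2945203e-01 9.7331995e-01 1.0768045e+01 2.6501624e+02]
[557 272  83  18 272] [600.23897059 281.11029412] [ 9.8047048e-01 -1.9666624e-01  6.0023895e+02  2.8111029e+02]
```

Request:
carry_out:
  increments:
    - [0,0,-1.9,1,2.5,-30,0.4]
    - [0,0,-1.9,1,2.5,-65,0.5]
    - [0,0,-1.9,1,2.5,-100,0.6]
    - [0,0,-1.9,1,2.5,-135,0.6]
    - [0,0,-1.9,1,2.5,-165,0.6]
    - [0,0,-1.9,1,2.5,-188,0.6]
    - [0,0,-1.9,1,2.5,-202,0.6]
    - [0,0,-1.9,1,2.5,-209,0.65]
    - [0,0,-1.9,1,2.5,-210,0.7]
    - [0,0,-1.9,1,2.5,-210,0.75]
    - [0,0,-1.9,1,2.5,-210,0.8]
    - [0,0,-1.9,1,2.5,-210,1]
    - [0,0,-1.9,1,2.5,-210,1]
    - [0,0,-1.9,1,2.5,-210,1]
    - [0,0,-1.9,1,2.5,-210,1]

```text
clock: 18.7
tool_pos: [0.4304, -0.2912, -0.0171]
orientation: [180.0, 0.0, 75.3]
force: [-0.8, 0.2, 1.7]
opening: 0.011
```

Request:
carry_out:
  increments:
    - [0,0,0,0,0,5,1]
    - [0,0,0,0,0,15,1]
    - [0,0,0,0,0,30,1]
    - [0,0,0,0,0,50,1]
    - [0,0,0,0,0,68,1]
    - [0,0,0,0,0,80,1]
    - [0,0,1,3,20,80,1]
    - [0,0,3,9,55,80,1]
    - [0,0,5,15,95,80,1]
    - [0,0,7,21,135,80,1]
    - [0,0,9,27,175,80,1]
    - [0,0,11,33,215,80,1]
    - [0,0,13,39,255,80,1]
    - [0,0,14.5,45,290,80,1]
    - [0,0,15.5,48,312,80,1]
    - [0,0,15.5,49.5,321.5,80,1]
    - [0,0,15.5,49.5,321.5,80,1]
    - [0,0,15.5,49.5,321.5,80,1]

```text
clock: 20.95
tool_pos: [0.4795, 0.0297, 0.0628]
orientation: [-180.0, 0.0, 90.8]
force: [0.7, -0.9, -1.8]
opening: 0.0116
```

```bash
python3 - <<'E'
from h import *
s=ctrl.snapshot("side"); cs=cam(s); p,c,o=snap("wrist"); T=o["tool_pos"]; print(o["clock"],T,o["orientation"],o["force"],o["opening"])
G=T+[0,0,.0551]; R1=np.array([1,.014,0]); Y=np.array([-.014,1,0])
ax=G+.088*R1-[0,0,.038]; W=ax-.0115*R1+[0,0,.080]
B=np.array([.632,.0315,.127]); tip=B+[-.0135,0,.022]
X=[W,W+.02*Y,W-.02*Y,G,tip+.01*Y,tip-.01*Y,B+[0,-.01,.003],B+[-.015,0,.126]]
print("wire",W)
cl=[(0,0,255)]*3+[(0,255,0)]+[(255,0,255)]*3+[(255,255,0)]
a=cv2.resize(s["pixels"][180:300,300:420],(480,480),interpolation=cv2.INTER_CUBIC)
for q,col in zip(proj(cs,X),cl): cv2.circle(a,tuple(int(round(z)) for z in ((q-[300,180])*4)),2,col,-1)
b=p["pixels"].copy(); cv2.imwrite("pics/w9.png",b)
for q,col in zip(proj(c,X),cl): cv2.circle(b,tuple(int(round(z)) for z in q),2,col,-1)
cv2.imwrite("pics/v9.png",np.clip(1.5*cv2.resize(np.hstack([a[:,40:440],b[:,120:520]]),(800,480)),0,255).astype(np.uint8))
E
```

```text
21.0 [0.47948886 0.02956001 0.06274602] [-1.79979267e+02  7.03135419e-03  9.07835937e+01] [ 0.5458211   0.00496522 -1.65024731] 0.01172965012331943
wire [0.55598886 0.03063101 0.15984602]
```

View pics/v9.png

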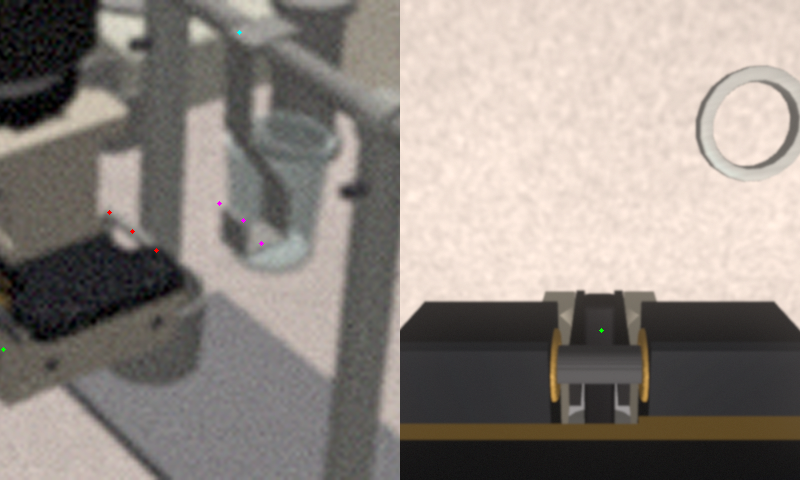

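The side view shows the cup level in the grip. Its stirrup wire lies on the predicted line from (109,212) to (156,250), and the hook's lower tip is near the predicted (231,212), about 2 mm off at most. I'll enter over the tip in small steps.

Request:
carry_out:
  increments:
    - [0,0,0,8,0.5,0,1]
    - [0,0,0,18,1,0,1]
    - [0,0,0,28,1,0,1]
    - [0,0,0,38,1,0,1]
    - [0,0,0,46,1,0,1]
    - [0,0,0,53,1,0,1]
    - [0,0,0,59,1,0,1]
    - [0,0,0,64,1,0,1]
    - [0,0,0,69,1,-1,1]
    - [0,0,0,73,1,-2,1]
    - [0,0,0,75,1,-3,1]
    - [0,0,0,75,1,-3,1]

```text
clock: 22.55
tool_pos: [0.5547, 0.0312, 0.0596]
orientation: [-180.0, 0.0, 90.8]
force: [0.3, 0.6, -1.4]
opening: 0.0115
```

```bash
python3 - <<'E'
from h import *
s=ctrl.snapshot("side"); cs=cam(s); o=ctrl.get_obs(); T=o["tool_pos"]; print(o["clock"],T,o["force"])
cv2.imwrite("pics/s10.png",s["pixels"])
for l in ["hook","cup"]:
    for d in ctrl.outline_of(s,l):
        ys,xs=np.nonzero(d["pixels"]);print(l,round(d["confidence"],2),xs.min(),xs.max(),ys.min(),ys.max())
B=np.array([.632,.0315,.127]);print(proj(cs,[B,B+[0,0,.126],B+[-.015,-.01,0],B+[.015,-.01,0],B+[-.015,.01,.022],T+[.0765,0,.0551+.042]]).round(1))
E
```

```text
22.6 [0.55465929 0.03127443 0.05965908] [-0.92099301 -0.67455509 -0.90626178]
hook 0.87 294 309 212 260
hook 0.73 268 277 180 226
hook 0.65 368 383 185 229
cup 0.75 336 387 250 265
[[372.3 239.7]
 [375.9 186.2]
 [369.4 244.1]
 [380.8 239.8]
 [364.2 230.9]
 [372.8 228. ]]
```

Request:
carry_out:
  increments:
    - [0,0,0,0.5,0,-4,1]
    - [0,0,0,0.5,0,-8,1]
    - [0,0,0,0.5,0,-12,1]
    - [0,0,0,0.5,0,-16,1]
    - [0,0,0,0.5,0,-19,1]
    - [0,0,0,0.5,0,-21,1]
    - [0,0,0,0.5,0,-22,1]
    - [0,0,0,0.5,0,-22,1]

```text
clock: 23.7
tool_pos: [0.5553, 0.0313, 0.0378]
orientation: [-180.0, 0.0, 90.8]
force: [-0.1, -0.5, -1.9]
opening: 0.0121
```

Request:
carry_out:
  increments:
    - [0,0,0,0,0,-0.5,1]
    - [0,0,0,0,0,-1,1]
    - [0,0,0,0,0,-1.5,1]
    - [0,0,0,0,0,-1.5,1]

```text
clock: 24.2
tool_pos: [0.5555, 0.0313, 0.0364]
orientation: [180.0, -0.0, 90.8]
force: [-0.6, -0.2, -0.7]
opening: 0.0117
```

Request:
carry_out:
  increments:
    - [0,0,0,0,0,-0.5,1]
    - [0,0,0,0,0,-1,1]
    - [0,0,0,0,0,-1.2,1]
    - [0,0,0,0,0,-1.2,1]

```text
clock: 24.7
tool_pos: [0.5556, 0.0314, 0.0353]
orientation: [180.0, -0.0, 90.8]
force: [-0.0, -0.3, 1.7]
opening: 0.0116
```

Request:
carry_out:
  increments:
    - [0,0,0,0,0,0,0.85]
    - [0,0,0,0,0,0,0.82]
    - [0,0,0,0,0,0,0.8]
    - [0,0,0,0,0,0,0.75]
    - [0,0,0,0,0,0,0.7]
    - [0,0,0,0,0,0,0.6]
    - [0,0,0,0,0,0,0.6]
    - [0,0,0,0,0,0,0.6]
    - [0,0,0,0,0,0,0.6]
    - [0,0,0,0,0,3,0.6]
    - [0,0,0,0,0,8,0.6]
    - [0,0,0,0,0,16,0.6]
    - [0,0,0,0,0,26,0.6]
    - [0,0,0,-3,0,40,0.6]
    - [0,0,0,-15,0,55,0.6]
    - [0,0,0,-40,0,70,0.6]
    - [0,0,0,-80,0,80,0.6]
    - [0,0,0,-110,0,90,0.6]
    - [0,0,0,-110,0,90,0.6]
    - [0,0,0,-110,0,90,0.6]

```text
clock: 27.2
tool_pos: [0.4455, 0.0315, 0.1259]
orientation: [179.9, -0.0, 90.9]
force: [0.0, 1.1, -0.0]
opening: 0.0354
```

```bash
python3 - <<'E'
from h import *
s=ctrl.snapshot("side"); p,c,o=snap("wrist"); t=ctrl.snapshot("top"); print(o["clock"],o["tool_pos"],o["force"],o["opening"])
a=cv2.resize(s["pixels"][175:295,310:430],(400,400),interpolation=cv2.INTER_CUBIC)
b=cv2.resize(t["pixels"][150:250,260:380],(400,400),interpolation=cv2.INTER_CUBIC)
cv2.imwrite("pics/v11.png",np.clip(1.5*np.hstack([a,b]),0,255).astype(np.uint8))
cv2.imwrite("pics/s11.png",s["pixels"])
E
```

```text
27.25 [0.4456163  0.0314821  0.12549233] [-0.20457891 -0.44505685  0.02202681] 0.034696028078477
```

View pics/v11.png

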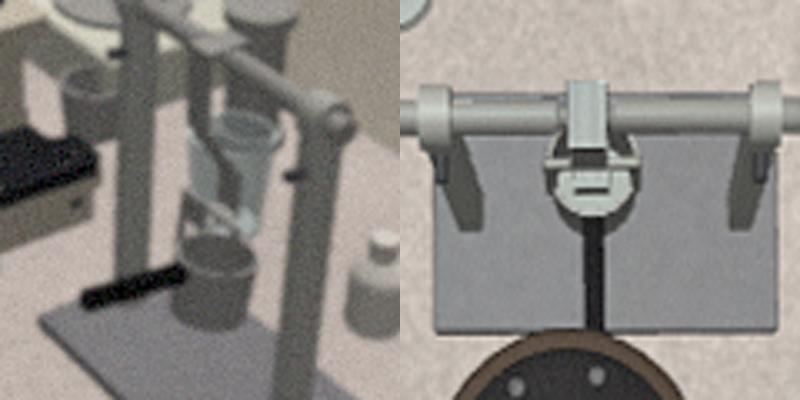

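The cup hangs by its stirrup in the hook's lower curl (side half at (205,205)), level and with the handle to the near side. The hook is still in the groove at (225,45). I'll let it settle and measure any remaining motion.

Request:
carry_out:
  increments:
    - [0,0,0,-20,0,10,0.6]
    - [0,0,0,-20,0,10,0.6]
    - [0,0,0,-20,0,10,0.6]
    - [0,0,0,-20,0,10,0.6]
    - [0,0,0,-20,0,10,0.6]
    - [0,0,0,-20,0,10,0.6]
    - [0,0,0,-20,0,10,0.6]
    - [0,0,0,-20,0,10,0.6]
    - [0,0,0,-20,0,10,0.6]
    - [0,0,0,-20,0,10,0.6]
    - [0,0,0,-20,0,10,0.6]
    - [0,0,0,-20,0,10,0.6]
    - [0,0,0,-20,0,10,0.6]
    - [0,0,0,-20,0,10,0.6]
    - [0,0,0,-20,0,10,0.6]
    - [0,0,0,-20,0,10,0.6]

```text
clock: 29.35
tool_pos: [0.4253, 0.0313, 0.1351]
orientation: [180.0, -0.0, 90.8]
force: [-0.4, 1.5, 0.2]
opening: 0.0349
```

```bash
cat > m.py <<'E'
from h import *
F=[cv2.cvtColor(ctrl.snapshot("side")["pixels"],cv2.COLOR_BGR2GRAY).astype(np.float32)[240:280,332:390] for _ in range(12)]
w=cv2.createHanningWindow((58,40),cv2.CV_32F)
print([tuple(np.round(cv2.phaseCorrelate(F[0],f,w)[0],2)) for f in F[1:]])
E
python3 m.py; python3 - <<'E'
from h import *
s0=cv2.imread("pics/side0.png").astype(int); t0=cv2.imread("pics/top0.png").astype(int)
for n,a in (("side",s0),("top",t0)):
    p=ctrl.snapshot(n)["pixels"]; d=cv2.GaussianBlur(np.abs(p-a).max(2).astype(np.float32),(5,5),0)>25
    k,L,S,C=cv2.connectedComponentsWithStats(d.astype(np.uint8)); print(n,[(S[i].tolist()) for i in range(1,k) if S[i,4]>25])
print(ctrl.get_obs()["clock"])
E
```

```text
[(np.float64(0.23), np.float64(0.2)), (np.float64(0.12), np.float64(-0.04)), (np.float64(-0.06), np.float64(-0.12)), (np.float64(-0.12), np.float64(-0.1)), (np.float64(-0.27), np.float64(-0.07)), (np.float64(-0.03), np.float64(0.36)), (np.float64(0.03), np.float64(0.47)), (np.float64(-0.08), np.float64(0.08)), (np.float64(-0.06), np.float64(-0.05)), (np.float64(0.12), np.float64(0.09)), (np.float64(-0.18), np.float64(0.2))]
side [[50, 0, 281, 263, 26798], [100, 114, 24, 38, 485], [82, 118, 23, 11, 133], [376, 184, 8, 5, 30], [366, 202, 11, 22, 103], [376, 225, 5, 14, 43], [333, 233, 53, 40, 877], [0, 262, 7, 14, 67], [51, 283, 57, 92, 1831], [30, 374, 61, 51, 562], [381, 384, 83, 59, 2106]]
top [[304, 172, 28, 73, 961], [173, 216, 26, 26, 466], [469, 241, 36, 65, 1115], [99, 248, 277, 232, 29681], [0, 398, 8, 18, 96]]
30.05
```

Request:
carry_out:
  increments:
    - [0,0,0,0,0,0,0.6]
    - [0,0,0,0,0,0,0.6]
    - [0,0,0,0,0,0,0.6]
    - [0,0,0,0,0,0,0.6]
    - [0,0,0,0,0,0,0.6]
    - [0,0,0,0,0,0,0.6]
    - [0,0,0,0,0,0,0.6]
    - [0,0,0,0,0,0,0.6]
    - [0,0,0,0,0,0,0.6]
    - [0,0,0,0,0,0,0.6]
    - [0,0,0,0,0,0,0.6]
    - [0,0,0,0,0,0,0.6]
    - [0,0,0,0,0,0,0.6]
    - [0,0,0,0,0,0,0.6]
    - [0,0,0,0,0,0,0.6]
    - [0,0,0,0,0,0,0.6]
    - [0,0,0,0,0,0,0.6]
    - [0,0,0,0,0,0,0.6]
    - [0,0,0,0,0,0,0.6]
    - [0,0,0,0,0,0,0.6]

```text
clock: 32.55
tool_pos: [0.4253, 0.0313, 0.1351]
orientation: [-180.0, 0.0, 90.8]
force: [-0.6, -0.2, 0.2]
opening: 0.0351
```

Request:
carry_out:
  increments:
    - [0,0,0,0,0,0,0.6]
    - [0,0,0,0,0,0,0.6]
    - [0,0,0,0,0,0,0.6]
    - [0,0,0,0,0,0,0.6]
    - [0,0,0,0,0,0,0.6]
    - [0,0,0,0,0,0,0.6]
    - [0,0,0,0,0,0,0.6]
    - [0,0,0,0,0,0,0.6]
    - [0,0,0,0,0,0,0.6]
    - [0,0,0,0,0,0,0.6]
    - [0,0,0,0,0,0,0.6]
    - [0,0,0,0,0,0,0.6]
    - [0,0,0,0,0,0,0.6]
    - [0,0,0,0,0,0,0.6]
    - [0,0,0,0,0,0,0.6]
    - [0,0,0,0,0,0,0.6]
    - [0,0,0,0,0,0,0.6]
    - [0,0,0,0,0,0,0.6]
    - [0,0,0,0,0,0,0.6]
    - [0,0,0,0,0,0,0.6]

```text
clock: 35.05
tool_pos: [0.4253, 0.0313, 0.1351]
orientation: [-180.0, -0.0, 90.8]
force: [-0.3, 0.1, 0.7]
opening: 0.0351
```

```bash
python3 m.py; python3 -c "
from h import *
print(ctrl.get_obs()['clock'],ctrl.close_job())"
```

```text
[(np.float64(-0.15), np.float64(-0.33)), (np.float64(0.02), np.float64(0.02)), (np.float64(0.01), np.float64(0.02)), (np.float64(-0.1), np.float64(0.04)), (np.float64(0.1), np.float64(-0.23)), (np.float64(-0.05), np.float64(0.01)), (np.float64(0.05), np.float64(-0.16)), (np.float64(-0.31), np.float64(-0.1)), (np.float64(-0.13), np.float64(-0.01)), (np.float64(0.1), np.float64(-0.19)), (np.float64(-0.27), np.float64(-0.22))]
the job is handed in; nothing more can be done
35.65 None
```

The cup hangs from the S-hook on the scale bar, and I handed the job in at about 36 s of the 72 s allowed. I took the steel hook from its holder, seated it in the bar's groove, and hung the cup by its stirrup with the handle towards the loading side. Then I let go and backed the arm off.

**Last checks:**
- **Seating:** The wrist picture showed the groove on both sides of the hook. Contact came at the groove's height, not at the full bar's.
- **Forces:** The highest force read at the end of any move was about 5 N, when the hook touched the bar. Readings came only at the end of each move, so brief peaks in between were not seen.
- **Hanging:** The last side and top pictures show the cup level and free, with its stirrup in the hook's lower curl. Movement over the last 0.6 s was within picture noise, about 0.3 px.
- **Other things on the bench:** Comparing before and after pictures, I found changes only at the hook, the cup and the arm. Anything behind the arm could not be compared.

**What disagreed:** The fingertips turned out to be about 36 mm above the reported tool point. My first grasp on the hook therefore closed on air above it without moving it, and I allowed for the offset afterwards.

I viewed 12 pictures, the most allowed and more than the planned 8.

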